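# Stand the purple-capped blood tube in the sedimentation stand

## Task

Take the purple-capped sample tube out of the green tube block and lower it, foot first and upright, through the flared steel ring of the small stand with the blue base until it stands on the base, then let go. Do not let it drop in, and leave the two red-capped tubes in the block.

Things in the scene. Friction and masses are not known exactly. Their poses are not given: they have to be found in the camera images.
- purple_tube_mid (a point): Middle of the purple-capped sample tube: 92 mm tall, body 13.6 mm across with a round foot, cap 16.6 mm across over the top 20 mm, 15 g. Foot 46 mm below this point, middle of the cap 36 mm above; z runs up the tube. It stands with a little play in a hole of the green block. Grip it by the cap from above, fingers closing across the row of tubes.
- red_tube_a_mid (a point): Middle of a red-capped tube of the same shape (93 mm tall; foot 46 mm below), which stays in the block. Green block: 46 x 150 mm, 35 mm high, three holes in a row 50 mm apart, 18 mm wide, 30 mm deep, so feet stand 5 mm above the worktop; the three tubes stand in any order.
- red_tube_b_mid (a point): Middle of the other red-capped tube of the same shape (91 mm tall; foot 46 mm below this point), which stays in the green block.
- ring_mouth (a point): Centre of the top rim of the stand's flared steel ring, 56 mm above the worktop, z up the axis. Inside 36 mm wide, narrowing over 9 mm to a throat 23 mm wide and 9 mm long, open below. Under it, on the fixed blue base, a cup 25 mm wide, 5 mm deep: a tube in it has its foot 48 mm below this point. An arm runs along +x to a post 67 mm off. No part is higher than 60 mm above the worktop.

How it is judged:
At the end, for the whole second after the job is handed in: The purple-capped tube stands at rest through the ring with its foot on the base: its middle within 12 mm of the ring's axis and less than 64 mm above the worktop (54 mm when fully down), leaning less than 20 degrees, released (horizontal distance between purple_tube_mid and ring_mouth below 0.012 m and height (world z) of purple_tube_mid below 0.064 m and angle between purple_tube_mid's own z axis and vertical below 0.35 rad and linear speed of purple_tube below 0.02 m/s); the robot touches nothing.
It fails at once if a red-capped tube is moved more than 30 mm from its place in the block (distance of any of red_tube_a_mid, red_tube_b_mid from where it was at the start of the episode above 0.03 m).
It fails at once if the purple-capped tube is dropped (falls free faster than 0.7 m/s, as after a drop of 25 mm) (contact force between the fingers and purple_tube below 0.01 N and linear speed of purple_tube above 0.7 m/s).
It also fails if it takes over 34 s, if anything falls off the work surface, if the arm or the gripper's body presses on something with over 40 N, if the wrist force passes 120 N, or if a joint passes its speed limit or range.

## Robot

A 7-joint arm with a two-finger parallel gripper is mounted at the origin on a cart in front of the work surface, level with it; the furniture and walls round the work are solid. World frame = base frame: x ahead of the robot, y to its left, z up, the work surface at z = 0. Lengths are in m, angles in rad, forces in N, time in s.
With the tool pointing down it reaches from about 0.35 to 0.9 m from the base axis. Payload 19.9 kg.
Tool frame: the origin (TCP) lies between the finger pads; the fingertips stand 19 mm ahead of it and the grasp point (between the pads) is the TCP; z points along the fingers, y is the line along which they close (so a half turn about z gives the same grasp; the last joint's range is limited). The gripper opens to 94 mm and grips with 3 to 60 N. Pads are 16 mm wide; open, the fingers measure 119 mm over their backs; the gripper's body (75 mm by 177 mm) begins 78 mm behind the grasp point.
Start: joints at [1.115, 0.417, -0.01, 1.614, 0.005, 1.111, -0.053], TCP at [0.252, -0.572, 0.224] pointing down, gripper open.
Joint ranges: [-2.81, 2.81], [-0.39, 2.02], [-1.27, 1.25], [0.06, 2.57], [-1.19, 4.33], [0.19, 2], [-2.82, 2.82]. Speed limits (rad/s): [1.89, 1.89, 2.39, 2.39, 3.01, 3.01, 3.01].

## Interface

Orientations are given as a 3x3 rotation matrix whose columns are the frame's x, y, z axes.
In Python, from rig import robot gives the robot as it stands. Calls block until the motion is done:
- robot.move_ptp(position, orientation): joint-space move of the TCP to a pose.
- robot.move_linear(position, velocity=0.15, frame=None, threshold=None): straight line of the TCP; frame=None keeps the orientation; velocity is the mean speed in m/s. With threshold (N) it stops when the force on the tool has changed by that much, and returns True; else False.
- robot.goto_joints(angles): joint-space move.
- robot.gripper_to(opening): finger opening in m; the grip force is fixed at half the most; returns when the fingers have stopped.
- robot.pause(seconds).
- robot.ik(position, orientation): joint angles nearest the present ones, or None.
- robot.get_state(): the state.
- robot.grab_frame(name): name is "scene" or "top" or "wrist"; returns the picture (400x640x3 uint8, red, green, blue); there is no depth.
- robot.camera_info(name): a dict with "fx", "fy", "cx", "cy" (pixels), "rvec" (rotation vector, rad) and "tvec" (3), from world to camera coordinates, as OpenCV has them. Camera axes: x right, y down, z forward; pixel columns grow to the right and rows downward; lengths in m; the calibration is good to about 2 mm. The wrist camera is an equidistant fisheye: a pixel r from the principal point sees the ray r / f radians off the axis. A picture is of the moment at which its call begins: read the wrist's pose just before it. camera_info takes no time and is no camera call; for the wrist camera it gives the pose at the moment of the call.
A pose or a line that the arm cannot do raises robot.PlanningError and nothing moves.
- robot.sign_off(): hands the job in; it is judged then, once.
The state is a dict: "time": time; "qpos": joint angles; "joint_vel": joint speeds; "effort": joint torques, N m; "ee_pos": TCP position; "tool_rot": TCP orientation; "force": force on the tool from outside, world axes, zero at the start; "moment": the same for the moment, N m; "opening": finger opening in m; "grasp_force": force on a finger pad.
Only numpy, scipy, OpenCV 4.12 (cv2) and the standard library are available. Lean on these libraries where they do the work, as an engineer would, in place of code of your own. Each camera call takes 0.05 s, during which the arm holds its last target. There are 200 camera calls.

## Working session

There is one attempt and no reset: what is moved stays moved. The work goes in short steps, each a Python script; the robot and the scene stay as the last script left them, time stands still between calls to the robot, and variables do not carry over. Pictures are saved under pics/ and viewed, at most 10 in all, crops included, and the job is handed in when it is done.

```bash
mkdir -p pics
cat > h.py <<'E'
import numpy as np, cv2
from rig import robot
def ray(info,uv,fish=False):
    R=cv2.Rodrigues(np.array(info["rvec"],float))[0];t=np.array(info["tvec"],float).ravel()
    x=(uv[0]-info["cx"])/info["fx"];y=(uv[1]-info["cy"])/info["fy"]
    if fish:
        r=np.hypot(x,y);s=np.sin(r)/r if r>1e-9 else 1
        d=np.array([x*s,y*s,np.cos(r)])
    else: d=np.array([x,y,1.])
    d=R.T@d
    return -R.T@t,d/np.linalg.norm(d)
def onplane(info,uv,z,fish=False):
    c,d=ray(info,uv,fish);return c+d*(z-c[2])/d[2]
def save(n,im): cv2.imwrite(f"pics/{n}.png",im[:,:,::-1])
E
python3 - <<'E'
from h import *
a=robot.grab_frame("scene");b=robot.grab_frame("top")
np.save("scene.npy",a);np.save("top.npy",b)
save("scene",a);save("top",b)
for n in("scene","top"):
    i=robot.camera_info(n);print(n,i["fx"],ray(i,(320,200)))
E
```

```text
scene 488.7971076467602 (array([0.14297607, 0.48247877, 0.76193565]), array([ 0.39788554, -0.53579243, -0.74472382]))
top 505.2057455642599 (array([ 0.42058848, -0.01484533,  1.08029133]), array([ 0.082332 , -0.0319838, -0.9960916]))
```

View pics/scene.png

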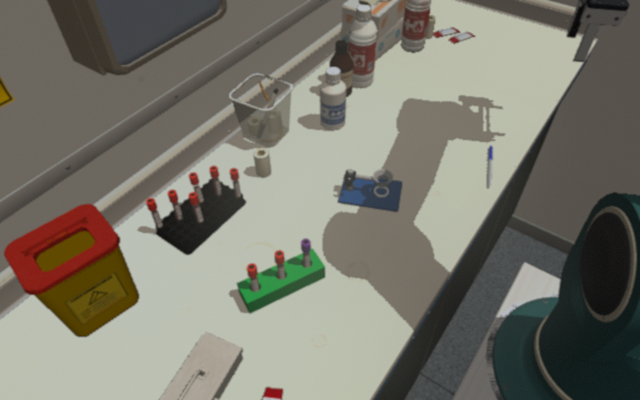

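View pics/top.png

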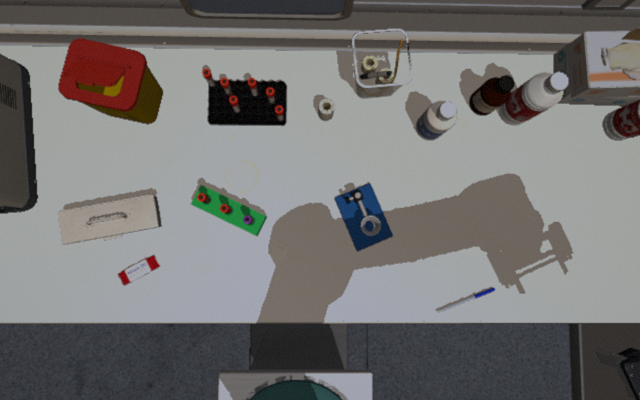

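The scene view shows the purple cap at (306,243), the ring at (383,176) and the red caps at (280,257) and (253,270). The top view shows purple at (248,219), the ring at (370,226), and red at (203,198) and (225,209).

```bash
cat > loc.py <<'E'
from h import *
def blobs(im,lo,hi,roi,smin=70,vmin=40):
    x0,y0,x1,y1=roi;h=cv2.cvtColor(im[y0:y1,x0:x1],cv2.COLOR_RGB2HSV)
    m=cv2.inRange(h,(lo,smin,vmin),(hi,255,255))
    n,l,s,c=cv2.connectedComponentsWithStats(m)
    return [(c[i]+[x0,y0],s[i].tolist()) for i in range(1,n) if s[i][4]>8]
def tri(r1,r2):
    (a,d),(b,e)=r1,r2
    s=np.linalg.lstsq(np.c_[d,-e],b-a,rcond=None)[0]
    p,q=a+s[0]*d,b+s[1]*e
    return (p+q)/2,np.linalg.norm(p-q)
E
python3 - <<'E'
from loc import *
S=np.load("scene.npy");T=np.load("top.npy");si=robot.camera_info("scene");ti=robot.camera_info("top")
ps=blobs(S,125,165,(290,230,320,260));pt=blobs(T,125,165,(235,205,265,235))
print(ps,pt)
p,g=tri(ray(si,ps[0][0]),ray(ti,pt[0][0]));print("purple cap",p,g, onplane(ti,pt[0][0],.087))
for lo,hi in((0,8),(172,180)):
  for c,s in blobs(T,lo,hi,(190,185,240,220),120): print("red",c,s,onplane(ti,c,.09))
for c,s in blobs(T,45,80,(180,170,280,245)): print("green",c,s,onplane(ti,c,.03))
p,g=tri(ray(si,(383,176)),ray(ti,(370,226)));print("ring",p,g,onplane(ti,(370,226),.056))
a=cv2.resize(T[175:255,325:400],None,fx=5,fy=5,interpolation=2);b=cv2.resize(S[160:220,335:410],None,fx=5,fy=5,interpolation=2)
b=cv2.copyMakeBorder(b,0,a.shape[0]-b.shape[0],0,0,cv2.BORDER_CONSTANT)
save("ringcrop",np.hstack([a,b]))
E
```

```text
[(array([305.57894737, 243.28947368]), [12, 10, 8, 7, 38])] [(array([247.54, 219.4 ]), [9, 11, 8, 8, 50])]
purple cap [0.46348276 0.09458439 0.09147963] 0.0002627811466143479 [0.46356544 0.09500862 0.087     ]
red [202.07692308 197.28846154] [8, 8, 9, 9, 52] [0.50610006 0.18392366 0.09      ]
red [224.78571429 208.28571429] [30, 19, 10, 9, 56] [0.48486919 0.13932012 0.09      ]
green [229.15462428 210.28034682] [11, 15, 75, 51, 1384] [0.484686   0.13957136 0.03      ]
ring [ 0.45273091 -0.14943175  0.0581702 ] 0.0004001893169148066 [ 0.45297582 -0.1496224   0.056     ]
```

View pics/ringcrop.png

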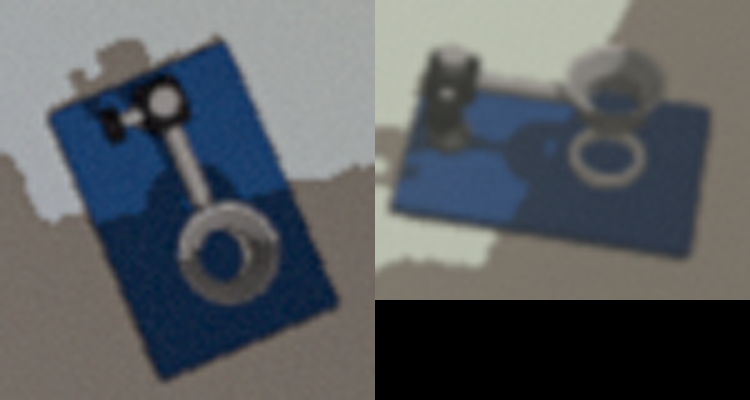

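The rim centre in the top view is at about (370.4,225.4), giving roughly (0.453,-0.150), with the post about 23° off +x. Heights and the 50 mm spacing agree with what was given. Next I pass over the ring and the tube, looking with the wrist camera.

```bash
cat >> h.py <<'E'
def down(az):  # tool y azimuth
    y=np.array([np.cos(az),np.sin(az),0]);z=np.array([0,0,-1.]);return np.c_[np.cross(y,z),y,z]
E
python3 - <<'E'
from loc import *
az=np.radians(-25.5);q=np.array(robot.get_state()["qpos"])
best=min((np.abs(j-q).max(),a) for a in(az,az+np.pi) for j in [robot.ik([.4635,.0950,.2],down(a))] if j is not None)
print(best);a=best[1];open("az","w").write(str(a))
for n,p in(("wr",[.4535,-.150,.24]),("wp",[.4635,.0950,.2])):
    robot.move_ptp(p,down(a));i=robot.camera_info("wrist");im=robot.grab_frame("wrist")
    np.save(n+".npy",im);np.save(n+"_i.npy",i,allow_pickle=True);save(n,im)
s=robot.get_state();print(s["time"],s["ee_pos"])
i=np.load("wp_i.npy",allow_pickle=True).item();print(ray(i,(320,200),True),i["fx"])
E
```

```text
(np.float64(0.8597467448473872), np.float64(-0.44505895925855404))
2.8833 [0.46398454 0.09341361 0.20008546]
(array([0.49309842, 0.1558088 , 0.36090835]), array([-0.09439405, -0.21753749, -0.97147682])) 309.70691628693146
```

View pics/wr.png

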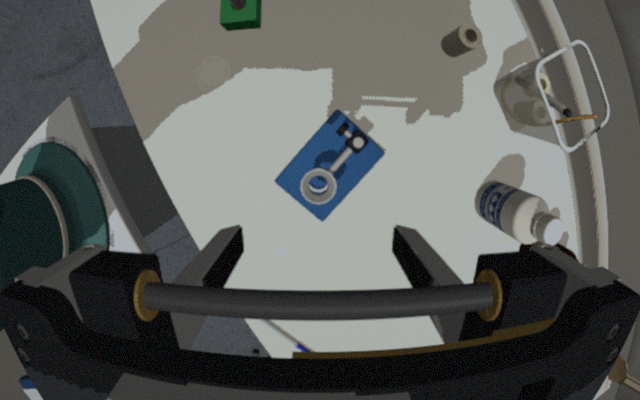

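View pics/wp.png

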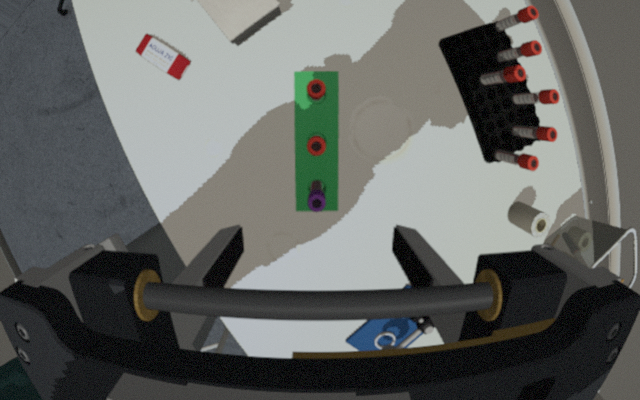

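The wrist view over the ring shows the rim at about (319,187). The view over the block shows the purple cap top at about (317,204) with a red cap at (316,146), row aligned with the image columns.

Run:
```python
from loc import *
i=np.load("wp_i.npy",allow_pickle=True).item();W=np.load("wp.npy")
for c,s in blobs(W,125,165,(295,180,340,225)): print("p",c,s,onplane(i,c,.092,True))
for lo,hi in((0,8),(172,180)):
  for c,s in blobs(W,lo,hi,(295,125,340,165),120): print("r",c,s,onplane(i,c,.094,True))
i=np.load("wr_i.npy",allow_pickle=True).item();W=np.load("wr.npy")[160:215,290:350]
h=cv2.cvtColor(W,cv2.COLOR_RGB2HSV);m=((h[...,1]<70)&(h[...,2]>60)).astype(np.uint8)
b=cv2.inRange(h,(100,90,30),(125,255,255))
for c in cv2.findContours(b,cv2.RETR_CCOMP,2)[0]:
    if cv2.contourArea(c)>60:
        (x,y),r=cv2.minEnclosingCircle(c);print("blue",x+290,y+160,r,cv2.contourArea(c))
for c in cv2.HoughCircles(cv2.resize(cv2.cvtColor(W,cv2.COLOR_RGB2GRAY),None,fx=4,fy=4,interpolation=2),cv2.HOUGH_GRADIENT,1,40,param1=120,param2=25,minRadius=55,maxRadius=95)[0][:3]:
    u=(c[:2]+.5)/4-.5+[290,160];print("hough",u,c[2]/4,onplane(i,u,.056,True))
cv2.imwrite("pics/wrc.png",cv2.resize(W,None,fx=8,fy=8,interpolation=2)[:,:,::-1])
print(robot.get_state()["ee_pos"])
```

```text
p [316.2804878  199.60162602] [13, 10, 17, 21, 246] [0.46413066 0.0973607  0.092     ]
r [316.09708738 145.19902913] [13, 11, 17, 19, 206] [0.48501167 0.14121889 0.094     ]
blue 318.0 181.5 8.139510154724121 132.5
blue 320.4326915740967 179.84294891357422 34.78276443481445 1412.0
hough [319. 189.] 20.4 [ 0.45353105 -0.15403691  0.056     ]
[0.46398454 0.09341361 0.20008546]
```

View pics/wrc.png

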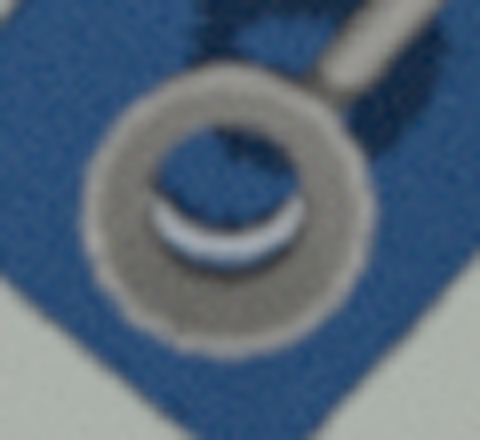

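Run:
```python
from loc import *
i=np.load("wr_i.npy",allow_pickle=True).item();print("ring wrist",onplane(i,(318.3,185.6),.056,True))
print("ring top",onplane(robot.camera_info("top"),(370.4,225.4),.056))
a=float(open("az").read());st=lambda:[np.round(robot.get_state()[k],4) for k in("time","ee_pos","opening","grasp_force","force")]
robot.gripper_to(.05)
robot.move_linear([.4638,.0962,.087],.1,down(a),threshold=15);print(st())
robot.gripper_to(0.0);print(st())
p=robot.get_state()["ee_pos"]
robot.move_linear([p[0],p[1],.19],.1);print(st())
i=robot.camera_info("wrist");W=robot.grab_frame("wrist");S=robot.grab_frame("scene");T=robot.grab_frame("top")
save("lift",np.vstack([W[120:330,200:500],cv2.resize(S[170:275,220:370],None,fx=2,fy=2)]))
for n,x in(("lw",W),("ls",S),("lt",T)): np.save(n,x)
```

```text
ring wrist [ 0.45451534 -0.15014209  0.056     ]
ring top [ 0.4541979  -0.15044413  0.056     ]
[np.float64(4.9917), array([0.4641, 0.0963, 0.0875]), np.float64(0.0502), np.float64(0.0), array([-0.6984,  0.0278, -0.0237])]
[np.float64(5.625), array([0.4638, 0.0962, 0.087 ]), np.float64(0.0158), np.float64(30.0003), array([0.2271, 0.8828, 0.5585])]
[np.float64(6.8083), array([0.4635, 0.0962, 0.1895]), np.float64(0.0154), np.float64(30.0), array([ 0.3194, -0.7751, -1.0101])]
```

View pics/lift.png

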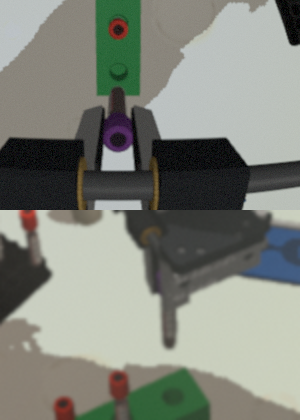

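The lift view shows the tube hanging between the fingers. Its foot is near scene pixel (304,236) and wrist pixel (318,210), and its hole in the block is empty. I'll check the foot against the TCP.

Run:
```python
from loc import *
si=robot.camera_info("scene");wi=robot.camera_info("wrist")
print("foot tri",tri(ray(si,(304,236)),ray(wi,(318,210),True)),onplane(si,(304,235.5),.112),onplane(wi,(318,210),.112,True))
W=np.load("lw.npy")
for c,s in blobs(W,125,165,(285,200,350,280)): print("cap",c,s,onplane(wi,c,.195,True),onplane(wi,(c[0],s[1]+200+s[3]-s[2]/2),.2,True))
print(robot.get_state()["ee_pos"])
```

```text
foot tri (array([0.46434921, 0.09801103, 0.11400192]), np.float64(0.0018344529226242516)) [0.46566528 0.09506051 0.112     ] [0.4645719  0.09834011 0.112     ]
cap [317.56142506 250.54668305] [18, 31, 31, 40, 814] [0.46435004 0.0986926  0.195     ] [0.46403467 0.09803142 0.2       ]
[0.46359807 0.09622908 0.18953042]
```

The tube hangs upright, about 1–2 mm off the TCP. I'll correct for that and lower with force guarding.

Run:
```python
from loc import *
a=float(open("az").read());st=lambda:[np.round(robot.get_state()[k],4) for k in("time","ee_pos","opening","force")]
x,y=.4538,-.1518
robot.move_linear([x,y,.19],.15,down(a));robot.move_linear([x,y,.150],.06);robot.pause(.3);print(st())
print(robot.move_linear([x,y,.086],.025,threshold=4),st())
S=robot.grab_frame("scene");W=robot.grab_frame("wrist")
save("ins",np.hstack([cv2.resize(S[120:220,320:440],None,fx=3,fy=3),W[60:360,180:480]]))
```

```text
[np.float64(9.8833), array([ 0.4539, -0.1519,  0.1502]), np.float64(0.016), array([-0.3507,  0.7293, -0.0355])]
True [np.float64(12.0083), array([ 0.454 , -0.1519,  0.09  ]), np.float64(0.0158), array([-0.3242,  0.2835,  7.1384])]
```

View pics/ins.png

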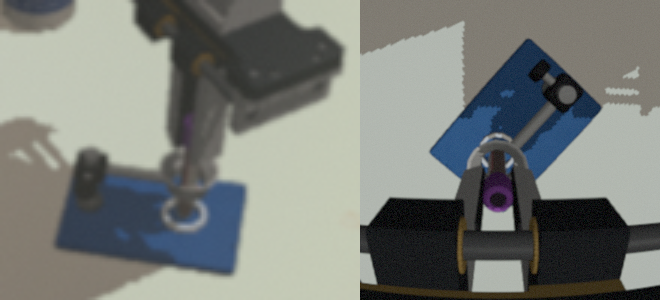

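The picture shows the tube through the ring with its foot in the cup (crop (185,213)). Contact came at TCP z = 0.090, exactly the expected height, so I release and retreat.

Run:
```python
from loc import *
robot.gripper_to(.04);p=robot.get_state()["ee_pos"]
robot.move_linear([p[0],p[1],.22],.1);robot.pause(.5)
S=robot.grab_frame("scene");T=robot.grab_frame("top")
save("end",np.hstack([cv2.resize(S[120:220,320:440],None,fx=3,fy=3),cv2.resize(T[175:275,320:420],None,fx=3,fy=3)]))
si=robot.camera_info("scene")
for c,s in blobs(S,120,165,(360,120,410,190)): print(c,s,onplane(si,c,.09))
print(robot.get_state()["time"],robot.get_state()["force"])
```

```text
[385.52631579 161.36842105] [23, 39, 6, 5, 19] [ 0.45531047 -0.15901233  0.09      ]
14.75 [ 0.4401416   0.13927693 -0.63904355]
```

View pics/end.png

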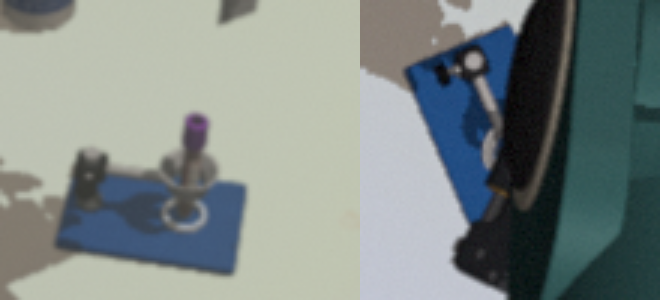

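The tube stands in the ring, leaning only a few degrees (cap at crop (196,130), foot at (184,213)), and the gripper is clear.

```bash
python3 -c "
from rig import robot
print(robot.sign_off())"
```

```text
the job is handed in; nothing more can be done
None
```

The purple-capped tube stands released through the ring with its foot in the cup, leaning only a few degrees; the job was handed in at about 15 s, with the red-capped tubes left in the block and no verdict reported back.

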